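Recharge the desiccant bay of a filament dryer

TASK

Switch the dryer off at its toggle switch, stand every desiccant pot that is on the bench upright inside the open bay, and press each pot's lid, a tight push fit, all the way down until it is fully home. Then swing the bay's door shut until it clicks onto its catch, and only after that switch the dryer on again. Leave the filament spool, the printed tray and the scraper where they lie.

Things in the scene. Friction and masses are not known exactly. Their poses are not given: they have to be found in the camera images.
- bay: Black open-topped desiccant bay fixed to the bench, 150 (x) x 266 (y) x 80 mm high; floor plate 8 mm thick; side walls (|y| 125 to 133) and back wall (x 67 to 75) 80 mm high; no roof. Inside: 250 mm wide, 142 mm deep (x -75 to 67). Origin: centre of its underside; x points from the open front (robot's side) to the back wall. Only the door closes the front.
- door (a joint): Door angle, rad: 0 = shut on its catch, grows opening outwards (-x), stop 1.7. Black panel 262 mm wide, 12 thick, 10 to 78 mm above the bench, swings freely about an upright pin in its mid-plane at bay x -81.5, y 133; shut, it runs from the pin along -y. Sprung ball catch at the free edge resists from 0.055 rad, is pushed over with about 5 N there, then pulls the door to 0.
- door_pull (a point): Top of the steel pull bar (18 mm deep, on the door's outer face), at its outer side, 238 mm from the hinge pin, 70 mm above the bench.
- switch_box: Grey switch box fixed to the bench, 110 (x) x 70 (y) x 50 mm high, origin at the centre of its underside; a small white round pilot boss on its top marks the ON end (+x of the box, away from the robot).
- toggle (a joint): Toggle lever angle, rad: +0.5 = leaning to the box's +x (away from the robot), ON; -0.5 = leaning to -x (towards the robot), OFF. Past upright (0) it snaps over by itself; about 2.5 N at the tip moves it. Pivot 50 mm above the box's origin, turning in the box's x-z plane; bat lever 11 mm thick.
- toggle_tip (a point): Centre of the 18 mm black ball at the lever's end, 55 mm from the pivot.
- spool: Bystander: black filament spool lying flat, 160 mm diameter, 60 mm high; origin under its centre. Do not move.
- printed_tray: Bystander: dark printed open tray, 90 x 240 x 50 mm; origin under its centre. Do not move.
- scraper: Bystander: 200 mm scraper lying on the bench. Do not move.
- pot1: Grey desiccant pot, round, 50 mm diameter, body 46 mm high, with a white vented lid of 49 mm diameter, 10 mm thick: 56 mm high in all with the lid home, 64 mm with it proud (an 8 mm amber gap shows under it). About 0.2 kg. Origin: centre of its underside, z up its axis. 3 or 4 such pots are present.
- lid1 (a joint): How far the lid of pot1 stands proud, m: 0.008 = proud as found, 0 = fully home. It is captive, slides along the pot's axis; a tight push fit: about 6 to 8 N on its top moves it, all the way until it stops, and it stays where it is left.
- pot2: Grey desiccant pot, round, 50 mm diameter, body 46 mm high, with a white vented lid of 49 mm diameter, 10 mm thick: 56 mm high in all with the lid home, 64 mm with it proud (an 8 mm amber gap shows under it). About 0.2 kg. Origin: centre of its underside, z up its axis. 3 or 4 such pots are present.
- lid2 (a joint): How far the lid of pot2 stands proud, m: 0.008 = proud as found, 0 = fully home. It is captive, slides along the pot's axis; a tight push fit: about 6 to 8 N on its top moves it, all the way until it stops, and it stays where it is left.
- pot3: Grey desiccant pot, round, 50 mm diameter, body 46 mm high, with a white vented lid of 49 mm diameter, 10 mm thick: 56 mm high in all with the lid home, 64 mm with it proud (an 8 mm amber gap shows under it). About 0.2 kg. Origin: centre of its underside, z up its axis. 3 or 4 such pots are present.
- lid3 (a joint): How far the lid of pot3 stands proud, m: 0.008 = proud as found, 0 = fully home. It is captive, slides along the pot's axis; a tight push fit: about 6 to 8 N on its top moves it, all the way until it stops, and it stays where it is left.
- pot4: Grey desiccant pot, round, 50 mm diameter, body 46 mm high, with a white vented lid of 49 mm diameter, 10 mm thick: 56 mm high in all with the lid home, 64 mm with it proud (an 8 mm amber gap shows under it). About 0.2 kg. Origin: centre of its underside, z up its axis. 3 or 4 such pots are present.
- lid4 (a joint): How far the lid of pot4 stands proud, m: 0.008 = proud as found, 0 = fully home. It is captive, slides along the pot's axis; a tight push fit: about 6 to 8 N on its top moves it, all the way until it stops, and it stays where it is left.
Not all that is in view belongs to the job. Leave any brown or yellow look-alike of the pot3 alone.

How it is judged:
On the way, in this order (a step that is already met when the one before it is completed fails the run):
1. the dryer is switched off (value of joint toggle below -0.4 rad), for 0.2 s.
2. every pot stands upright in the bay with its lid fully home (x of pot1 in the frame of bay between -0.053 and 0.05 m and y of pot1 in the frame of bay between -0.107 and 0.107 m and z of each of pot1, pot2, pot3, pot4 in the frame of bay below 0.014 m and angle between each of pot1, pot2, pot3, pot4's own z axis and vertical below 0.12 rad and value of joint each of lid1, lid2, lid3, lid4 below 0.0015 m and x of pot2 in the frame of bay between -0.053 and 0.05 m and y of pot2 in the frame of bay between -0.107 and 0.107 m and x of pot3 in the frame of bay between -0.053 and 0.05 m and y of pot3 in the frame of bay between -0.107 and 0.107 m and x of pot4 in the frame of bay between -0.053 and 0.05 m and y of pot4 in the frame of bay between -0.107 and 0.107 m), for 0.3 s.
3. the door is shut on its catch, with the pots still in place and the dryer still off (all of step 2 and value of joint door below 0.015 rad and value of joint toggle below -0.4 rad), for 0.3 s.
4. the dryer is switched on again (value of joint toggle above 0.4 rad), for 0.2 s.
At the end, for the whole second after the job is handed in: Every pot present stands at rest and upright (tilt under 0.12 rad) on the bay's floor, wholly inside the bay (axis within 53 mm of its centre in depth, 107 mm sideways), lid within 1.5 mm of home; the door is within 0.015 rad of shut; the toggle is ON (above 0.4 rad) (all of step 2 and linear speed of each of pot1, pot2, pot3, pot4 below 0.02 m/s and value of joint door below 0.015 rad and value of joint toggle above 0.4 rad); the robot touches nothing.
It fails at once if the spool is shifted by more than 3 cm (distance of spool from where it was at the start of the episode above 0.03 m).
It fails at once if the printed tray is shifted by more than 3 cm (distance of printed_tray from where it was at the start of the episode above 0.03 m).
It fails at once if the scraper is shifted by more than 3 cm (distance of scraper from where it was at the start of the episode above 0.03 m).
Of pot1, pot2, pot3, pot4 only 3 to 4 are there at a start; the rules pass over those that are not, and their reading is None.
At some moment in a run one of pot1, pot2, pot3, pot4 may be knocked a few centimetres aside while the robot is not near it.
It also fails if it takes over 208 s, if anything falls off the work surface, if the arm or the gripper's body presses on something with over 40 N, if the wrist force passes 120 N, or if a joint passes its speed limit or range.

ROBOT

A 6-joint arm with a two-finger parallel gripper is mounted at the origin on the work surface. World frame = base frame: x ahead of the robot, y to its left, z up, the work surface at z = 0. Lengths are in m, angles in rad, forces in N, time in s.
With the tool pointing down it reaches from about 0.35 to 0.775 m from the base axis. Payload 5.5 kg.
Tool frame: the origin (TCP) lies between the finger pads; the fingertips stand 8 mm ahead of it and the grasp point (between the pads) lies 11 mm behind it; z points along the fingers, y is the line along which they close (so a half turn about z gives the same grasp; the last joint's range is limited). The gripper opens to 85 mm and grips with 20 to 120 N. Pads are 22 mm wide; open, the fingers measure 114 mm over their backs; the gripper's body (76 mm by 85 mm) begins 54 mm behind the grasp point. The pads swing forward as they close: fully open they stand 13 mm farther back than shut.
Start: joints at [-1.342, 0.313, 0.046, 1.304, 0, 1.431], TCP at [0.207, -0.536, 0.239] pointing down, gripper open.
Joint ranges: [-2.76, 2.76], [-0.86, 1.69], [-1.03, 1.26], [-2.2, 2.34], [-1.47, 1.5], [-3.14, 3.14]. Speed limits (rad/s): [2.57, 2.57, 3.14, 3.14, 3.14, 3.14].

INTERFACE

Orientations are given as a unit quaternion [w, x, y, z].
In Python, from workcell import env gives the robot as it stands.
- The arm moves only by the tool move_arm, never from a script. Its argument "moves" is one flat list of numbers, 5 for each row, row after row: the shift along the world's x, y, z in m, then the turn about the world's z in rad, then the finger opening in m, from 0 to 0.0854. A call has 1 to 12 rows; each row is the pose to reach, as a shift and turn from the pose commanded when the call began; what a row does not reach only later rows make up. A row lasts 1/12 s, in which the tool goes at most 41.7 mm and 7.16 degrees, less where a joint would pass 70% of its speed; a pose out of reach is approached as far as the arm can. A call with a gripper value outside its range is refused whole. The fingers move at their own pace and stop on an object; "newtons" is the grip in N (left out, the last holds). Time passes only in rows, so rows that repeat a pose let the fingers close. It gives the time, the measured TCP pose, the force, the opening and the grip force at its end, in the units of the state.
- env.get_state(): the state, without advancing time (a new reading comes with each control period).
- env.read_camera(name): name is "side" or "top" or "wrist"; returns a dict with "pixels" (420x560x3 uint8, red, green, blue), "camera_matrix" (3x3 intrinsics, pixels), "rvec" (rotation vector, rad) and "tvec" (3), from world to camera coordinates, as OpenCV has them. Camera axes: x right, y down, z forward; pixel columns grow to the right and rows downward; lengths in m; the calibration is good to about 2 mm. The wrist camera is an equidistant fisheye: a pixel r from the principal point sees the ray r / f radians off the axis. A picture is of the moment at which its call begins. There is no depth.
- env.hand_in(): hands the job in; it is judged then, once.
The state is a dict: "clock": time; "joint_pos": joint angles; "qvel": joint speeds; "tau": joint torques, N m; "tcp_pos": TCP position; "orientation": TCP orientation; "wrist_force": force on the tool from outside, world axes, zero at the start; "ft_torque": the same for the moment, N m; "finger_gap": finger opening in m; "grip_force": force on a finger pad.
Only numpy, scipy, OpenCV 4.12 (cv2) and the standard library are available. Lean on these libraries where they do the work, as an engineer would, in place of code of your own. Each camera call takes 0.05 s, during which the arm holds its last target. There are 200 camera calls.

## Working session

There is one attempt and no reset: what is moved stays moved. The work goes in short steps, Python scripts to look and compute and a tool call to move; the robot and the scene stay as the last step left them, time stands still between calls to the robot, and variables do not carry over. Pictures are saved under pics/ and viewed, at most 14 in all, crops included, and the job is handed in when it is done.

Besides the shell and the picture viewer there is one more tool, called after "Request:" as name(argument=value, ...) on one line, values as JSON. move_arm: Moves the arm, as the interface text tells. Its arguments: {"type":"object","properties":{"moves":{"type":"array"},"newtons":{"type":"number"}},"required":["moves"]}

```bash
mkdir -p pics; ls
cat > h.py <<'E'
import numpy as np, cv2
from workcell import env
def shot(name,fn=None):
    c=env.read_camera(name)
    if fn: cv2.imwrite('pics/'+fn,cv2.cvtColor(c['pixels'],cv2.COLOR_RGB2BGR))
    np.savez('cam_%s.npz'%(fn or name).replace('.png',''),**c)
    return c
def ray(c,uv,fish=False):
    K=c['camera_matrix'];R=cv2.Rodrigues(np.array(c['rvec'],float))[0];t=np.array(c['tvec'],float).ravel()
    x=(uv[0]-K[0,2])/K[0,0];y=(uv[1]-K[1,2])/K[1,1]
    if fish:
        r=np.hypot(x,y);d=np.array([x/r*np.sin(r),y/r*np.sin(r),np.cos(r)]) if r>0 else np.array([0,0,1.])
    else: d=np.array([x,y,1.])
    d/=np.linalg.norm(d);return -R.T@t,R.T@d
def atz(c,uv,z,fish=False):
    o,d=ray(c,uv,fish);return (o+d*(z-o[2])/d[2]).round(4)
def tri(rs):
    A=sum(np.eye(3)-np.outer(d,d) for o,d in rs);b=sum((np.eye(3)-np.outer(d,d))@o for o,d in rs)
    return np.linalg.solve(A,b).round(4)
def proj(c,P):
    return cv2.projectPoints(np.array(P,float).reshape(-1,3),np.array(c['rvec'],float),np.array(c['tvec'],float),c['camera_matrix'],None)[0].reshape(-1,2).round(1)
def load(n): return dict(np.load('cam_%s.npz'%n))
E
python3 - <<'E'
from h import *
a=shot('top','top0.png');b=shot('side','side0.png')
for c in(a,b): print(ray(c,(280,210)),c['camera_matrix'][0,0])
for n in('top0','side0'):
    im=cv2.imread(f'pics/{n}.png');cv2.imwrite(f'pics/{n}b.png',cv2.resize(im,(800,600),interpolation=cv2.INTER_CUBIC))
E
```

```text
pics
(array([ 0.34532882, -0.00325346,  1.54460288]), array([ 0.1656705 , -0.00269595, -0.98617748])) 506.21699222883495
(array([0.06634871, 0.85485608, 1.03943222]), array([ 0.39705228, -0.63611201, -0.66159731])) 463.8315210225404
```

View pics/top0b.png

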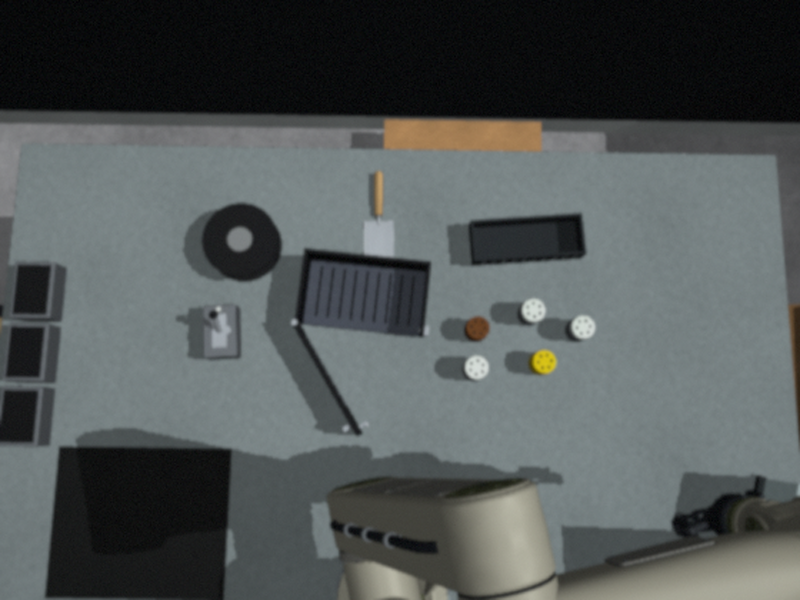

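View pics/side0b.png

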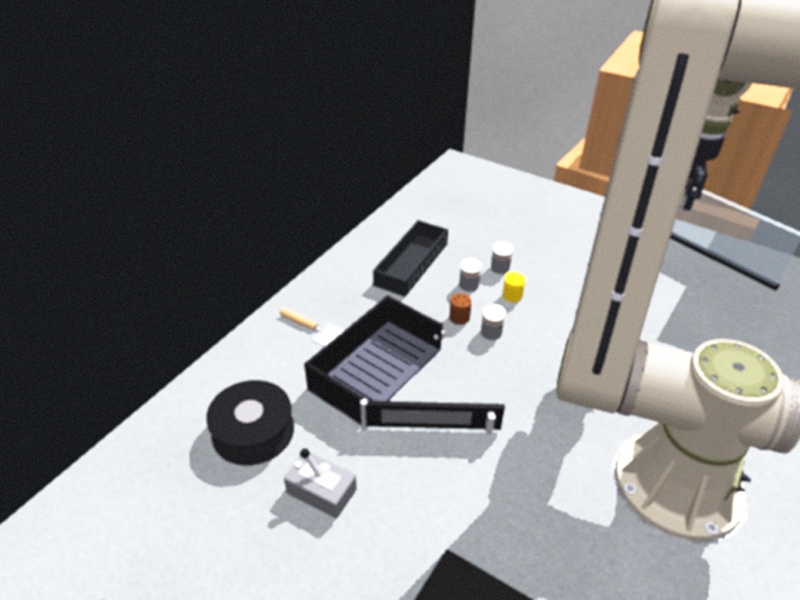

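Top view (800-wide image): white-lid grey pots at (477,367), (533,310) and (583,327). Look-alikes are brown (477,327) and yellow (544,362). The bay is at (367,292), the door is open with its free end at (358,432), and the switch box is at (221,332) with its lever leaning away (ON). I'll enlarge both views to measure.

Run:
```python
import cv2
a=cv2.imread('pics/top0.png')[140:310,130:420];b=cv2.imread('pics/side0.png')[140:370,190:390]
cv2.imwrite('pics/t1.png',cv2.resize(a[:,:],(0,0),fx=2.75,fy=2.75,interpolation=cv2.INTER_CUBIC))
cv2.imwrite('pics/s1.png',cv2.resize(b,(0,0),fx=2.6,fy=2.6,interpolation=cv2.INTER_CUBIC))
```

```text
(no output)
```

View pics/t1.png

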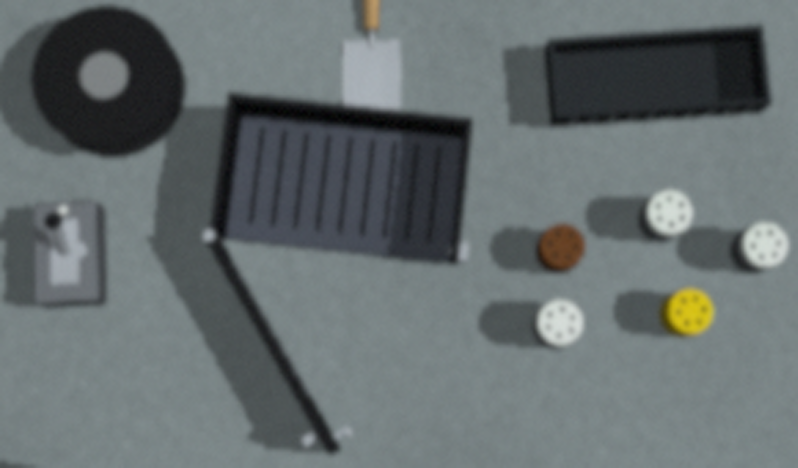

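View pics/s1.png

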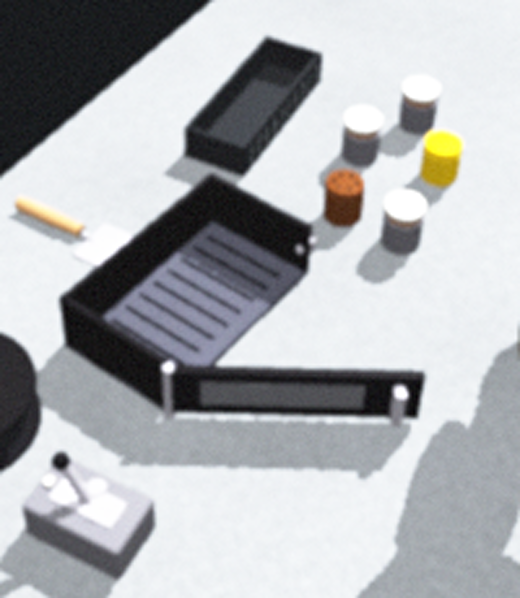

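Run:
```python
from h import *
T=load('top0');S=load('side0')
ft=lambda x,y:(130+(x+.5)/2.75-.5,140+(y+.5)/2.75-.5)
fs=lambda x,y:(190+(x+.5)/2.6-.5,140+(y+.5)/2.6-.5)
for n,a,b in [('A',(669,212),(363,118)),('B',(764,245),(421,89)),('C',(560,322),(404,205)),('ball',(54,221),(61,461)),('bayBR',(470,120),(211,176)),('bayBL',(230,95),(64,298)),('bayFR',(458,262),(309,229)),('doorfree',(334,450),(423,374))]:
    r=[ray(T,ft(*a)),ray(S,fs(*b))];p=tri(r)
    e=[np.linalg.norm(np.cross(p-o,d)).round(4) for o,d in r]
    print(n,p,e,'z fixed .064/.08:',atz(T,ft(*a),.064),atz(T,ft(*a),.08))
for a in [(37,203),(101,203),(103,302),(37,302)]: print('box',atz(T,ft(*a),.05))
for a in [(210,236),(334,450),(322,444),(345,433),(308,440)]: print('door',atz(T,ft(*a),.078))
print('boss',atz(T,ft(64,210),.053), env.get_state()['clock'])
```

```text
A [ 0.5791 -0.2824  0.0636] [np.float64(0.0016), np.float64(0.0016)] z fixed .064/.08: [ 0.5775 -0.2829  0.064 ] [ 0.575  -0.2798  0.08  ]
B [ 0.5451 -0.3847  0.0601] [np.float64(0.0016), np.float64(0.0017)] z fixed .064/.08: [ 0.5431 -0.3842  0.064 ] [ 0.5409 -0.3801  0.08  ]
C [ 0.46   -0.1645  0.06  ] [np.float64(0.0021), np.float64(0.0021)] z fixed .064/.08: [ 0.4577 -0.1648  0.064 ] [ 0.4565 -0.163   0.08  ]
ball [0.5553 0.3701 0.097 ] [np.float64(0.0015), np.float64(0.0015)] z fixed .064/.08: [0.5587 0.3779 0.064 ] [0.5564 0.3738 0.08  ]
bayBR [ 0.6745 -0.0669  0.0756] [np.float64(0.0013), np.float64(0.0012)] z fixed .064/.08: [ 0.6759 -0.0679  0.064 ] [ 0.6723 -0.0672  0.08  ]
bayBL [0.6967 0.1923 0.0787] [np.float64(0.0001), np.float64(0.0001)] z fixed .064/.08: [0.7001 0.1942 0.064 ] [0.6963 0.192  0.08  ]
bayFR [ 0.5245 -0.0535  0.0742] [np.float64(0.0058), np.float64(0.0057)] z fixed .064/.08: [ 0.5203 -0.056   0.064 ] [ 0.5184 -0.0554  0.08  ]
doorfree [0.3228 0.072  0.0752] [np.float64(0.0015), np.float64(0.0014)] z fixed .064/.08: [0.3212 0.0721 0.064 ] [0.3215 0.0713 0.08  ]
box [0.5802 0.4011 0.05  ]
box [0.5812 0.3317 0.05  ]
box [0.4737 0.324  0.05  ]
box [0.4728 0.3947 0.05  ]
door [0.5429 0.208  0.078 ]
door [0.3214 0.0714 0.078 ]
door [0.3274 0.0839 0.078 ]
door [0.3389 0.0604 0.078 ]
door [0.3313 0.0985 0.078 ]
boss [0.5725 0.3706 0.053 ] 0.1
```

Request:
move_arm(moves=[0.2, 0.44, 0, 0, 0, 0.2, 0.44, 0, 0, 0, 0.2, 0.44, 0, 0, 0, 0.2, 0.44, 0, 0, 0, 0.2, 0.44, 0, 0, 0, 0.2, 0.44, 0, 0, 0, 0.2, 0.44, 0, 0, 0, 0.2, 0.44, 0, 0, 0, 0.2, 0.44, 0, 0, 0, 0.2, 0.44, 0, 0, 0, 0.2, 0.44, 0, 0, 0, 0.2, 0.44, 0, 0, 0], newtons=40)

```text
clock: 1.1
tcp_pos: [0.4076, -0.093, 0.2392]
orientation: [-0.0, 0.983, 0.185, 0.0]
wrist_force: [-0.3, -0.8, 1.0]
finger_gap: 0.0002
grip_force: 0.0
```

Request:
move_arm(moves=[0.2, 0.46, -0.02, -0.37, 0, 0.2, 0.46, -0.02, -0.37, 0, 0.2, 0.46, -0.02, -0.37, 0, 0.2, 0.46, -0.02, -0.37, 0, 0.2, 0.46, -0.02, -0.37, 0, 0.2, 0.46, -0.02, -0.37, 0, 0.2, 0.46, -0.02, -0.37, 0, 0.2, 0.46, -0.02, -0.37, 0, 0.2, 0.46, -0.02, -0.37, 0, 0.2, 0.46, -0.02, -0.37, 0, 0.2, 0.46, -0.02, -0.37, 0, 0.2, 0.46, -0.02, -0.37, 0])

```text
clock: 2.1
tcp_pos: [0.5775, 0.1251, 0.2224]
orientation: [-0.015, 0.999, 0.032, -0.002]
wrist_force: [-0.5, -0.6, 0.3]
finger_gap: 0.0001
grip_force: 0.0
```

Run:
```python
from h import *
s=env.get_state();print(s['tcp_pos'],s['orientation'],s['joint_pos'])
shot('top','top2.png');shot('side','side2.png')
a=cv2.imread('pics/top2.png');b=cv2.imread('pics/side2.png')
cv2.imwrite('pics/m2.png',cv2.resize(np.hstack([a,b]),(800,300),interpolation=cv2.INTER_AREA))
```

```text
[0.57751342 0.12514904 0.22237536] [-0.01537183  0.99938249  0.03155632 -0.0015924 ] [0.062204   0.34862803 0.05433142 1.27874202 0.030828   3.14063142]
```

View pics/m2.png

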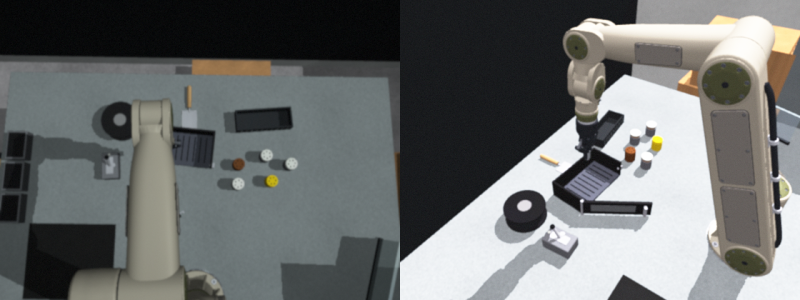

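Request:
move_arm(moves=[0, 0, 0, 0.12, 0, 0, 0, 0, 0.24, 0, 0, 0, 0, 0.36, 0, 0, 0, 0, 0.48, 0, 0, 0, 0, 0.6, 0, 0, 0, 0, 0.72, 0, 0, 0, 0, 0.84, 0, 0, 0, 0, 0.96, 0, 0, 0, 0, 1.08, 0, 0, 0, 0, 1.2, 0, 0, 0, 0, 1.32, 0, 0, 0, 0, 1.44, 0])

```text
clock: 3.2
tcp_pos: [0.5763, 0.1246, 0.2233]
orientation: [-0.011, 0.729, 0.685, -0.011]
wrist_force: [-0.3, 0.3, 0.1]
finger_gap: 0.0001
grip_force: 0.0
```

Request:
move_arm(moves=[0.03, 0.244, -0.02, 0.05, 0, 0.03, 0.244, -0.02, 0.05, 0, 0.03, 0.244, -0.02, 0.05, 0, 0.03, 0.244, -0.02, 0.05, 0, 0.03, 0.244, -0.02, 0.05, 0, 0.03, 0.244, -0.02, 0.05, 0, 0.03, 0.244, -0.02, 0.05, 0, 0.03, 0.244, -0.05, 0.05, 0, 0.03, 0.244, -0.08, 0.05, 0, 0.03, 0.244, -0.11, 0.05, 0, 0.03, 0.244, -0.13, 0.05, 0, 0.03, 0.244, -0.13, 0.05, 0])

```text
clock: 4.2
tcp_pos: [0.6033, 0.3668, 0.0874]
orientation: [-0.012, 0.713, 0.7, -0.016]
wrist_force: [-1.0, 0.1, 0.2]
finger_gap: -0.0002
grip_force: 0.0
```

Request:
move_arm(moves=[-0.015, 0, 0, 0, 0, -0.03, 0, 0, 0, 0, -0.04, 0, 0, 0, 0, -0.05, 0, 0, 0, 0, -0.06, 0, 0, 0, 0, -0.07, 0, 0, 0, 0, -0.075, 0, 0, 0, 0, -0.075, 0, 0, 0, 0, -0.075, 0, 0.04, 0, 0, -0.075, 0, 0.08, 0, 0, -0.075, 0, 0.12, 0, 0, -0.075, 0, 0.12, 0, 0])

```text
clock: 5.2
tcp_pos: [0.5358, 0.3705, 0.2233]
orientation: [-0.008, 0.713, 0.701, -0.004]
wrist_force: [1.1, 0.7, 1.6]
finger_gap: 0.0002
grip_force: 0.0
```

Run:
```python
from h import *
s=env.get_state();print(s['tcp_pos'],s['orientation'],s['joint_pos'])
shot('side','side3.png')
b=cv2.imread('pics/side3.png')[270:370,170:290]
cv2.imwrite('pics/m3.png',cv2.resize(b,(0,0),fx=4,fy=4,interpolation=cv2.INTER_CUBIC))
```

```text
[0.53581375 0.37045619 0.22327187] [-0.00846288  0.71344537  0.70064698 -0.00422978] [0.47562603 0.48129608 0.2569639  1.35955866 0.01366019 2.06443365]
```

View pics/m3.png

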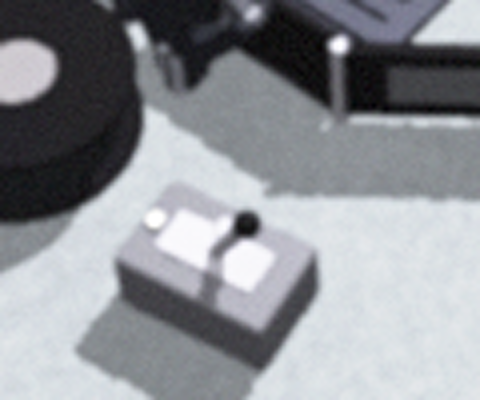

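Dryer is OFF: ball at crop (246,222), boss at (155,218), so the lever leans away from the boss. Now I'll locate the pots precisely by blob centroids.

```bash
cat >> h.py <<'E'
def pots(c,z=.064):
    "white lid blobs in the top view -> world xy at lid height"
    p=c['pixels'].astype(int);m=((p.min(2)>150)&(p.max(2)-p.min(2)<40)).astype(np.uint8)
    n,l,s,ce=cv2.connectedComponentsWithStats(m,connectivity=8)
    return [(ce[i].round(1),s[i,4],atz(c,ce[i],z)[:2]) for i in range(1,n) if 100<s[i,4]<600 and 190<ce[i][1]<290 and 250<ce[i][0]<500]
E
python3 - <<'E'
from h import *
c=shot('top','top4.png')
for r in pots(c): print(*r)
p=c['pixels'].astype(int)
for nm,m in(('brown',(p[...,0]>80)&(p[...,2]<50)&(p[...,1]<80)),('yel',(p[...,0]>150)&(p[...,2]<80)&(p[...,1]>120))):
    m[:180]=0;m[300:]=0
    v,u=np.nonzero(m);print(nm,len(u),atz(c,(u.mean(),v.mean()),.056))
ft=lambda x,y:(130+(x+.5)/2.75-.5,140+(y+.5)/2.75-.5)
print('tray',atz(c,ft(555,124),.05),atz(c,ft(768,105),.05))
E
```

```text
[373.4 216.5] 203 [ 0.5783 -0.2843]
[408.3 228.5] 204 [ 0.5439 -0.3866]
[333.6 256.6] 210 [ 0.4584 -0.1655]
brown 190 [ 0.5398 -0.2742  0.056 ]
yel 197 [ 0.4724 -0.3057  0.056 ]
tray [ 0.6758 -0.162   0.05  ] [ 0.7006 -0.397   0.05  ]
```

Request:
move_arm(moves=[0.02, -0.35, -0.05, -0.1, 0.07, 0.02, -0.35, -0.05, -0.1, 0.07, 0.02, -0.35, -0.05, -0.1, 0.07, 0.02, -0.35, -0.05, -0.1, 0.07, 0.02, -0.35, -0.05, -0.1, 0.07, 0.02, -0.35, -0.05, -0.1, 0.07, 0.02, -0.35, -0.05, -0.1, 0.07, 0.04, -0.65, -0.05, -0.1, 0.07, 0.04, -0.65, -0.05, -0.1, 0.07, 0.04, -0.65, -0.05, -0.1, 0.07, 0.04, -0.65, -0.05, -0.1, 0.07, 0.04, -0.65, -0.05, -0.1, 0.07])

```text
clock: 6.3
tcp_pos: [0.5609, -0.1292, 0.1653]
orientation: [-0.012, 0.748, 0.664, -0.011]
wrist_force: [0.3, -0.5, -0.6]
finger_gap: 0.0702
grip_force: 0.0
```

Run:
```python
from h import *
s=env.get_state();print(s['tcp_pos'],s['orientation'],s['joint_pos'])
c=shot('top')
for r in pots(c): print(*r)
```

```text
[ 0.56089719 -0.12920399  0.16531954] [-0.01238307  0.74758371  0.66395786 -0.01119024] [-0.3615809   0.37188268 -0.05383176  1.17741146 -0.00831712  1.32770024]
[373.5 216.5] 207 [ 0.5783 -0.2844]
[408.4 228.5] 207 [ 0.5438 -0.3868]
```

Request:
move_arm(moves=[0, 0, 0, 0, 0.07, 0, 0, 0, 0, 0.07])

```text
clock: 6.52
tcp_pos: [0.561, -0.128, 0.1654]
orientation: [-0.013, 0.748, 0.663, -0.011]
wrist_force: [-0.3, 0.4, 0.1]
finger_gap: 0.07
grip_force: 0.0
```

Request:
move_arm(moves=[0.0175, -0.156, -0.03, 0, 0.07, 0.0175, -0.156, -0.03, 0, 0.07, 0.0175, -0.156, -0.03, 0, 0.07, 0.0175, -0.156, -0.03, 0, 0.07, 0.0175, -0.156, -0.03, 0, 0.07, 0.0175, -0.156, -0.03, 0, 0.07, 0.0175, -0.156, -0.06, 0, 0.07, 0.0175, -0.156, -0.09, 0, 0.07, 0.0175, -0.156, -0.12, 0, 0.07, 0.0175, -0.156, -0.145, 0, 0.07, 0.0175, -0.156, -0.145, 0, 0.05, 0.0175, -0.156, -0.145, 0, 0.03])

```text
clock: 7.52
tcp_pos: [0.5785, -0.2799, 0.021]
orientation: [-0.013, 0.747, 0.665, -0.011]
wrist_force: [-0.2, 1.1, 0.1]
finger_gap: 0.0489
grip_force: 42.8
```

Request:
move_arm(moves=[0, 0, 0, 0, 0.03, 0, 0, 0, 0, 0.03, 0, 0, 0, 0, 0.03, 0, 0, 0, 0, 0.03, 0, 0, 0.04, 0, 0.03, 0, 0, 0.08, 0, 0.03, 0, 0, 0.12, 0, 0.03, 0, 0, 0.14, 0, 0.03])

```text
clock: 8.18
tcp_pos: [0.5813, -0.2845, 0.1684]
orientation: [-0.007, 0.748, 0.664, -0.01]
wrist_force: [1.1, -0.3, -1.6]
finger_gap: 0.0489
grip_force: 42.8
```

Run:
```python
from h import *
shot('wrist','w5.png');shot('side','side5.png')
a=cv2.imread('pics/w5.png');b=cv2.imread('pics/side5.png')
cv2.imwrite('pics/m5.png',cv2.resize(np.hstack([a,b]),(800,300),interpolation=cv2.INTER_AREA))
```

```text
(no output)
```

View pics/m5.png

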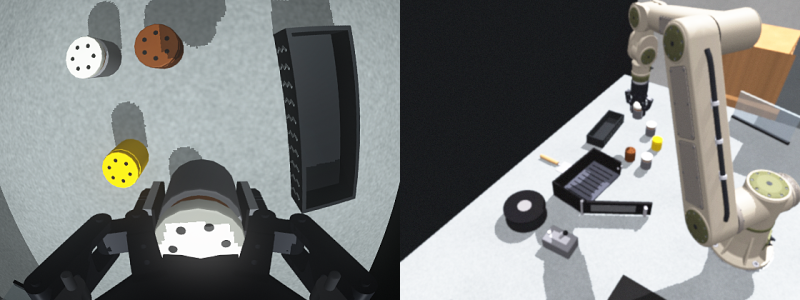

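The wrist view shows the white-lidded pot held upright in the fingers (at ~(200,215)). Brown and yellow are untouched. Carrying it to the bay.

Request:
move_arm(moves=[0.033, 0.423, 0, 0, 0.03, 0.033, 0.423, 0, 0, 0.03, 0.033, 0.423, 0, 0, 0.03, 0.033, 0.423, 0, 0, 0.03, 0.033, 0.423, 0, 0, 0.03, 0.033, 0.423, 0, 0, 0.03, 0.033, 0.423, 0, 0, 0.03, 0.033, 0.423, 0, 0, 0.03, 0.033, 0.423, 0, 0, 0.03, 0.033, 0.423, 0, 0, 0.03, 0.033, 0.423, 0, 0, 0.03, 0.033, 0.423, 0, 0, 0.03])

```text
clock: 9.28
tcp_pos: [0.6116, 0.1431, 0.1606]
orientation: [-0.012, 0.746, 0.666, -0.011]
wrist_force: [-0.1, -0.4, -2.1]
finger_gap: 0.0492
grip_force: 42.7
```

Request:
move_arm(moves=[0, 0, 0, 0, 0.03, 0, 0, 0, 0, 0.03])

```text
clock: 9.45
tcp_pos: [0.6121, 0.1387, 0.1612]
orientation: [-0.011, 0.748, 0.664, -0.011]
wrist_force: [-0.4, 0.0, -2.9]
finger_gap: 0.0491
grip_force: 42.7
```

Run:
```python
from h import *
s=env.get_state();print(s['joint_pos'])
shot('side','side6.png');shot('top','top6.png')
```

```text
[0.09267807 0.4714122  0.08828898 1.2194179  0.00500831 1.7823425 ]
```

Request:
move_arm(moves=[0, 0, -0.03, 0, 0.03, 0, 0, -0.06, 0, 0.03, 0, 0, -0.09, 0, 0.03, 0, 0, -0.115, 0, 0.03, 0, 0, -0.13, 0, 0.03, 0, 0, -0.131, 0, 0.03, 0, 0, -0.131, 0, 0.03, 0, 0, -0.131, 0, 0.064, 0, 0, -0.131, 0, 0.064, 0, 0, -0.131, 0, 0.064, 0, 0, -0.131, 0, 0.064, 0, 0, -0.131, 0, 0.064])

```text
clock: 10.55
tcp_pos: [0.6131, 0.1398, 0.0318]
orientation: [-0.011, 0.748, 0.664, -0.01]
wrist_force: [-0.2, -1.0, 0.2]
finger_gap: 0.0641
grip_force: 0.0
```

Request:
move_arm(moves=[0, 0, 0.03, 0, 0.064, 0, 0, 0.06, 0, 0.064, 0, 0, 0.08, 0, 0.064, 0, 0, 0.08, 0, 0, 0, 0, 0.08, 0, 0, 0, 0, 0.08, 0, 0, 0, 0, 0.08, 0, 0, 0, 0, 0.08, 0, 0])

```text
clock: 11.22
tcp_pos: [0.6115, 0.1397, 0.1094]
orientation: [-0.012, 0.747, 0.664, -0.012]
wrist_force: [0.9, 0.6, -1.1]
finger_gap: 0.003
grip_force: 0.0
```

Request:
move_arm(moves=[0, 0, -0.02, 0, 0, 0, 0, -0.03, 0, 0, 0, 0, -0.034, 0, 0, 0, 0, -0.037, 0, 0, 0, 0, -0.039, 0, 0, 0, 0, -0.039, 0, 0])

```text
clock: 11.72
tcp_pos: [0.6121, 0.1397, 0.0722]
orientation: [-0.011, 0.747, 0.664, -0.011]
wrist_force: [-1.1, 0.1, 1.9]
finger_gap: -0.0004
grip_force: 1.3
```

Request:
move_arm(moves=[0, 0, -0.002, 0, 0, 0, 0, -0.004, 0, 0, 0, 0, -0.006, 0, 0, 0, 0, -0.007, 0, 0, 0, 0, -0.007, 0, 0])

```text
clock: 12.13
tcp_pos: [0.6129, 0.1399, 0.0718]
orientation: [-0.01, 0.747, 0.664, -0.009]
wrist_force: [-12.7, -1.7, 38.9]
finger_gap: 0.0005
grip_force: 19.3
```

Request:
move_arm(moves=[0, 0, 0.04, 0, 0, 0, 0, 0.08, 0, 0.07, -0.068, -0.525, 0.1, 0, 0.07, -0.068, -0.525, 0.1, 0, 0.07, -0.068, -0.525, 0.1, 0, 0.07, -0.068, -0.525, 0.1, 0, 0.07, -0.068, -0.525, 0.1, 0, 0.07, -0.068, -0.525, 0.1, 0, 0.07, -0.068, -0.525, 0.1, 0, 0.07, -0.068, -0.525, 0.1, 0, 0.07, -0.068, -0.525, 0.1, 0, 0.07, -0.068, -0.525, 0.1, 0, 0.07])

```text
clock: 13.13
tcp_pos: [0.5581, -0.2749, 0.1605]
orientation: [-0.012, 0.748, 0.664, -0.011]
wrist_force: [1.2, -0.3, -0.1]
finger_gap: 0.0702
grip_force: 0.0
```

Request:
move_arm(moves=[0, 0, 0, 0, 0.07, 0, 0, 0, 0, 0.07])

```text
clock: 13.3
tcp_pos: [0.5581, -0.2756, 0.16]
orientation: [-0.012, 0.749, 0.662, -0.011]
wrist_force: [1.0, 0.2, -0.1]
finger_gap: 0.07
grip_force: 0.0
```

Run:
```python
from h import *
c=shot('top')
for r in pots(c): print(*r)
```

```text
[331.4 255.1] 135 [ 0.4625 -0.1592]
```

```bash
cat >> h.py <<'E'
def wpots(c,z=.064):
    p=c['pixels'].astype(int);m=((p.min(2)>170)&(p.max(2)-p.min(2)<40)).astype(np.uint8)
    m=cv2.morphologyEx(m,cv2.MORPH_CLOSE,np.ones((9,9),np.uint8))
    n,l,s,ce=cv2.connectedComponentsWithStats(m)
    return [(s[i].tolist(),ce[i].round(1),atz(c,s[i,:2]+s[i,2:4]/2-.5,z,True)[:2]) for i in range(1,n) if s[i,4]>400]
E
python3 - <<'E'
from h import *
c=shot('wrist','w7.png')
for r in wpots(c): print(*r)
cv2.imwrite('pics/m7.png',np.hstack([cv2.imread('pics/w7.png'),cv2.imread('pics/side6.png')])[:, :560])
E
```

```text
[102, 57, 67, 77, 2989] [140.2  89.4] [ 0.4587 -0.1709]
[245, 172, 46, 52, 645] [267.  199.2] [ 0.5481 -0.2623]
[227, 182, 38, 116, 1151] [247.  227.1] [ 0.5265 -0.2942]
[260, 302, 59, 46, 1738] [286.8 326.4] [ 0.5511 -0.381 ]
```

View pics/m7.png

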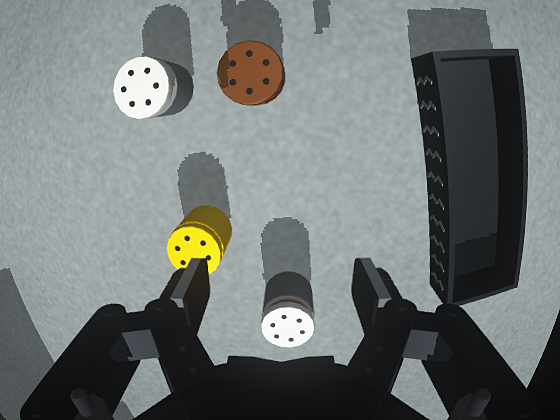

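The wrist view shows B's lid at (288,327), still in place between the fingers; C is at (143,87), brown (251,73), yellow (195,248).

Run:
```python
from h import *
c=load('w7')
print(atz(c,(288,326.5),.064,True),atz(c,(143,87),.064,True),atz(c,(251,73),.056,True),atz(c,(195,250),.056,True))
```

```text
[ 0.5499 -0.3833  0.064 ] [ 0.4664 -0.1663  0.064 ] [ 0.5473 -0.1705  0.056 ] [ 0.4804 -0.3033  0.056 ]
```

Request:
move_arm(moves=[-0.014, -0.11, -0.03, 0, 0.07, -0.014, -0.11, -0.03, 0, 0.07, -0.014, -0.11, -0.03, 0, 0.07, -0.014, -0.11, -0.03, 0, 0.07, -0.014, -0.11, -0.03, 0, 0.07, -0.014, -0.11, -0.06, 0, 0.07, -0.014, -0.11, -0.09, 0, 0.07, -0.014, -0.11, -0.12, 0, 0.07, -0.014, -0.11, -0.139, 0, 0.07, -0.014, -0.11, -0.139, 0, 0.07, -0.014, -0.11, -0.139, 0, 0.03, -0.014, -0.11, -0.139, 0, 0.03])

```text
clock: 14.4
tcp_pos: [0.5465, -0.3822, 0.0237]
orientation: [-0.01, 0.747, 0.665, -0.01]
wrist_force: [-1.6, 0.2, -0.3]
finger_gap: 0.0493
grip_force: 41.2
```

Request:
move_arm(moves=[0, 0, 0, 0, 0.03, 0, 0, 0, 0, 0.03, 0, 0, 0, 0, 0.03, 0, 0, 0, 0, 0.03, 0, 0, 0.04, 0, 0.03, 0, 0, 0.08, 0, 0.03, 0, 0, 0.12, 0, 0.03, 0, 0, 0.14, 0, 0.03, 0, 0, 0.14, 0, 0.03])

```text
clock: 15.15
tcp_pos: [0.5474, -0.3856, 0.1687]
orientation: [-0.006, 0.748, 0.664, -0.01]
wrist_force: [0.4, 0.0, -0.7]
finger_gap: 0.0486
grip_force: 42.1
```

Request:
move_arm(moves=[0.057, 0.386, 0, 0, 0.03, 0.057, 0.386, 0, 0, 0.03, 0.057, 0.386, 0, 0, 0.03, 0.057, 0.386, 0, 0, 0.03, 0.057, 0.386, 0, 0, 0.03, 0.057, 0.386, 0, 0, 0.03, 0.057, 0.386, 0, 0, 0.03, 0.057, 0.386, 0, 0, 0.03, 0.057, 0.386, 0, 0, 0.03, 0.057, 0.386, 0, 0, 0.03, 0.057, 0.386, 0, 0, 0.03, 0.057, 0.386, 0, 0, 0.03])

```text
clock: 16.15
tcp_pos: [0.6015, 0.0039, 0.1605]
orientation: [-0.012, 0.747, 0.665, -0.011]
wrist_force: [0.4, -0.7, -1.5]
finger_gap: 0.0489
grip_force: 42.1
```

Request:
move_arm(moves=[0, 0, 0, 0, 0.03, 0, 0, 0, 0, 0.03])

```text
clock: 16.32
tcp_pos: [0.6018, 0.0015, 0.1611]
orientation: [-0.011, 0.748, 0.663, -0.011]
wrist_force: [-0.5, -0.1, -1.7]
finger_gap: 0.0492
grip_force: 42.1
```

Request:
move_arm(moves=[0, 0, -0.03, 0, 0.03, 0, 0, -0.06, 0, 0.03, 0, 0, -0.09, 0, 0.03, 0, 0, -0.115, 0, 0.03, 0, 0, -0.129, 0, 0.03, 0, 0, -0.13, 0, 0.03, 0, 0, -0.13, 0, 0.03, 0, 0, -0.13, 0, 0.064, 0, 0, -0.13, 0, 0.064, 0, 0, -0.13, 0, 0.064, 0, 0, -0.13, 0, 0.064, 0, 0, -0.13, 0, 0.064])

```text
clock: 17.32
tcp_pos: [0.6024, 0.0027, 0.0322]
orientation: [-0.011, 0.748, 0.664, -0.01]
wrist_force: [-0.3, -0.1, 0.0]
finger_gap: 0.0637
grip_force: 0.0
```

Request:
move_arm(moves=[0, 0, 0.03, 0, 0.064, 0, 0, 0.06, 0, 0.064, 0, 0, 0.08, 0, 0.064, 0, 0, 0.08, 0, 0, 0, 0, 0.08, 0, 0, 0, 0, 0.08, 0, 0, 0, 0, 0.08, 0, 0, 0, 0, 0.08, 0, 0])

```text
clock: 17.98
tcp_pos: [0.6011, 0.003, 0.1102]
orientation: [-0.012, 0.747, 0.664, -0.011]
wrist_force: [0.1, -0.2, 0.1]
finger_gap: 0.0028
grip_force: 0.0
```

Request:
move_arm(moves=[0, 0, -0.02, 0, 0, 0, 0, -0.03, 0, 0, 0, 0, -0.034, 0, 0, 0, 0, -0.037, 0, 0, 0, 0, -0.039, 0, 0, 0, 0, -0.041, 0, 0, 0, 0, -0.043, 0, 0, 0, 0, -0.044, 0, 0, 0, 0, -0.044, 0, 0])

```text
clock: 18.73
tcp_pos: [0.602, 0.003, 0.0719]
orientation: [-0.011, 0.747, 0.664, -0.01]
wrist_force: [-8.1, 1.5, 26.7]
finger_gap: -0.0001
grip_force: 13.2
```

Request:
move_arm(moves=[0, 0, 0.04, 0, 0, 0, 0, 0.08, 0, 0.07, -0.143, -0.168, 0.1, -0.8, 0.07, -0.143, -0.168, 0.1, -0.8, 0.07, -0.143, -0.168, 0.1, -0.8, 0.07, -0.143, -0.168, 0.1, -0.8, 0.07, -0.143, -0.168, 0.1, -0.8, 0.07, -0.143, -0.168, 0.1, -0.8, 0.07, -0.143, -0.168, 0.1, -0.8, 0.07, -0.143, -0.168, 0.1, -0.8, 0.07, -0.143, -0.168, 0.1, -0.8, 0.07, -0.143, -0.168, 0.1, -0.8, 0.07])

```text
clock: 19.73
tcp_pos: [0.4592, -0.1648, 0.1675]
orientation: [-0.015, 0.947, 0.322, -0.006]
wrist_force: [0.6, -0.4, 0.1]
finger_gap: 0.07
grip_force: 0.0
```

Run:
```python
from h import *
s=env.get_state();print(s['tcp_pos'],s['joint_pos'][5])
c=shot('top','top8.png')
for r in pots(c): print(*r)
c=shot('wrist','w8.png')
for r in wpots(c): print(*r)
cv2.imwrite('pics/m8.png',cv2.resize(np.hstack([cv2.imread('pics/w8.png'),cv2.imread('pics/top8.png')]),(800,300),interpolation=cv2.INTER_AREA))
```

```text
[ 0.45919823 -0.16480485  0.16753873] 1.9705091317381598
[279.  208.7] 195 [ 0.598  -0.0042]
[256, 175, 63, 59, 2844] [287.  204.3] [ 0.4637 -0.1646]
```

View pics/m8.png

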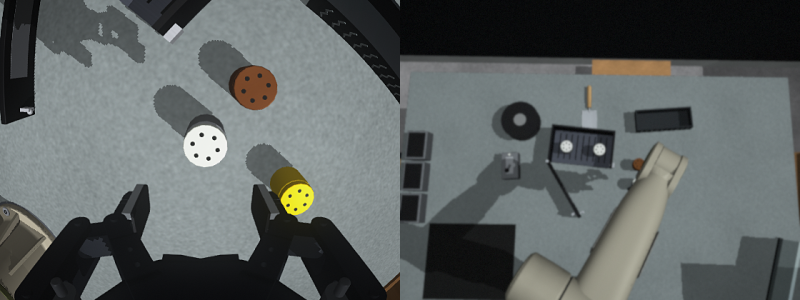

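Wrist view: C (lid at (287,204) full-res) is centred beneath the fingers, brown and yellow are clear, and two pots stand in the bay in the top view.

Request:
move_arm(moves=[0, 0, -0.03, 0, 0.07, 0, 0, -0.06, 0, 0.07, 0, 0, -0.09, 0, 0.07, 0, 0, -0.12, 0, 0.07, 0, 0, -0.145, 0, 0.07, 0, 0, -0.145, 0, 0.07, 0, 0, -0.145, 0, 0.03, 0, 0, -0.145, 0, 0.03, 0, 0, -0.145, 0, 0.03, 0, 0, -0.145, 0, 0.03, 0, 0, -0.145, 0, 0.03, 0, 0, -0.145, 0, 0.03])

```text
clock: 20.83
tcp_pos: [0.4599, -0.1656, 0.0238]
orientation: [-0.014, 0.947, 0.321, -0.005]
wrist_force: [-0.4, 0.5, 3.1]
finger_gap: 0.0489
grip_force: 42.1
```

Request:
move_arm(moves=[0, 0, 0.04, 0, 0.03, 0, 0, 0.08, 0, 0.03, 0, 0, 0.12, 0, 0.03, 0, 0, 0.14, 0, 0.03, 0.148, 0.234, 0.14, 0.8, 0.03, 0.148, 0.234, 0.14, 0.8, 0.03, 0.148, 0.234, 0.14, 0.8, 0.03, 0.148, 0.234, 0.14, 0.8, 0.03, 0.148, 0.234, 0.14, 0.8, 0.03, 0.148, 0.234, 0.14, 0.8, 0.03, 0.148, 0.234, 0.14, 0.8, 0.03, 0.148, 0.234, 0.14, 0.8, 0.03])

```text
clock: 21.83
tcp_pos: [0.6094, 0.0736, 0.1624]
orientation: [-0.011, 0.745, 0.667, -0.009]
wrist_force: [0.6, -0.4, -2.9]
finger_gap: 0.0488
grip_force: 43.1
```

Request:
move_arm(moves=[0, 0, 0, 0, 0.03, 0, 0, 0, 0, 0.03])

```text
clock: 22.0
tcp_pos: [0.6064, 0.0686, 0.1624]
orientation: [-0.011, 0.748, 0.664, -0.011]
wrist_force: [0.7, 1.0, -1.4]
finger_gap: 0.049
grip_force: 43.1
```

Request:
move_arm(moves=[0, 0.001, -0.03, 0, 0.03, 0, 0.001, -0.06, 0, 0.03, 0, 0.001, -0.09, 0, 0.03, 0, 0.001, -0.115, 0, 0.03, 0, 0.001, -0.13, 0, 0.03, 0, 0.001, -0.131, 0, 0.03, 0, 0.001, -0.131, 0, 0.03, 0, 0.001, -0.131, 0, 0.064, 0, 0.001, -0.131, 0, 0.064, 0, 0.001, -0.131, 0, 0.064, 0, 0.001, -0.131, 0, 0.064, 0, 0.001, -0.131, 0, 0.064])

```text
clock: 23.0
tcp_pos: [0.6075, 0.0697, 0.0323]
orientation: [-0.011, 0.748, 0.664, -0.01]
wrist_force: [-0.2, 1.1, 0.4]
finger_gap: 0.064
grip_force: 0.0
```

Request:
move_arm(moves=[0, 0, 0.03, 0, 0.064, 0, 0, 0.06, 0, 0.064, 0, 0, 0.08, 0, 0.064, 0, 0, 0.08, 0, 0, 0, 0, 0.08, 0, 0, 0, 0, 0.08, 0, 0, 0, 0, 0.08, 0, 0, 0, 0, 0.08, 0, 0])

```text
clock: 23.67
tcp_pos: [0.6061, 0.0699, 0.1102]
orientation: [-0.012, 0.747, 0.664, -0.012]
wrist_force: [0.0, -0.2, -0.2]
finger_gap: 0.0032
grip_force: 0.0
```

Request:
move_arm(moves=[0, 0, -0.02, 0, 0, 0, 0, -0.03, 0, 0, 0, 0, -0.034, 0, 0, 0, 0, -0.037, 0, 0, 0, 0, -0.039, 0, 0, 0, 0, -0.041, 0, 0, 0, 0, -0.043, 0, 0, 0, 0, -0.044, 0, 0, 0, 0, -0.044, 0, 0])

```text
clock: 24.42
tcp_pos: [0.6068, 0.0698, 0.072]
orientation: [-0.011, 0.747, 0.664, -0.01]
wrist_force: [-9.5, 0.4, 26.3]
finger_gap: -0.0
grip_force: 13.1
```

Request:
move_arm(moves=[0, 0, 0.04, 0, 0, 0, 0, 0.08, 0, 0, -0.04, -0.1, 0.12, 0, 0, -0.08, -0.2, 0.12, 0, 0, -0.08, -0.2, 0.12, 0, 0, -0.08, -0.2, 0.12, 0, 0, -0.08, -0.2, 0.12, 0, 0, -0.08, -0.2, 0.12, 0, 0, -0.08, -0.2, 0.12, 0, 0])

```text
clock: 25.17
tcp_pos: [0.5262, -0.1331, 0.1884]
orientation: [-0.011, 0.749, 0.662, -0.011]
wrist_force: [-0.3, 0.4, -0.5]
finger_gap: -0.0
grip_force: 0.0
```

Run:
```python
from h import *
T=shot('top','top9.png');S=shot('side','side9.png');W=shot('wrist','w9.png')
for r in pots(T): print(*r)
a=cv2.resize(cv2.imread('pics/top9.png')[140:310,130:420],(480,281),interpolation=cv2.INTER_CUBIC)
b=cv2.resize(cv2.imread('pics/side9.png')[190:330,200:360],(320,280),interpolation=cv2.INTER_CUBIC)
o=np.zeros((600,800,3),np.uint8);o[:281,:480]=a;o[:280,480:]=b;o[285:585,:400]=cv2.resize(cv2.imread('pics/w9.png'),(400,300));o[285:585,400:]=cv2.resize(cv2.imread('pics/side9.png'),(400,300))
cv2.imwrite('pics/m9.png',o)
```

```text
[253.6 205.6] 162 [0.6063 0.0713]
[278.9 208.6] 192 [ 0.5981 -0.0041]
```

View pics/m9.png

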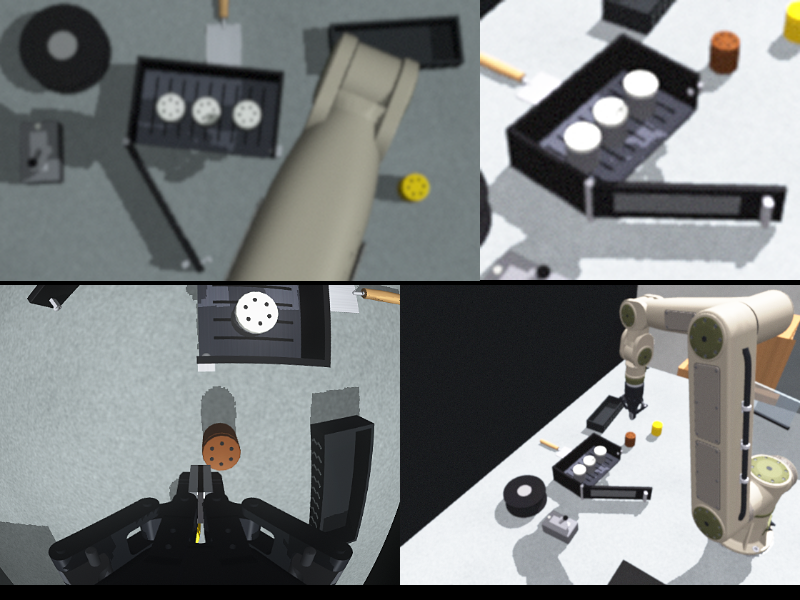

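All three pots stand in the bay (top crop (171,107), (206,110), (247,114)), with no amber gap visible in the side crop. Next is the door arc.

Run:
```python
from h import *
C=np.array([.610,.069]);a=-.088;R=np.array([[np.cos(a),-np.sin(a)],[np.sin(a),np.cos(a)]])
def P(t,r,off): return (C+R@(np.array([-.0815,.133])+r*np.array([-np.sin(t),-np.cos(t)])+off*np.array([-np.cos(t),np.sin(t)]))).round(3)
for r in(.18,.2):
  print(r,P(.92,r,.05),[(t,P(t,r,.021).tolist()) for t in(.8,.6,.4,.2,.1,.05,0)],P(0,r,.016))
T=load('top9');print(proj(T,[[*P(.92,.262,0),.078],[*P(0,.262,0),.078],[*P(.92,0,0),.078]]))
```

```text
0.18 [0.362 0.155] [(0.8, [0.388, 0.111]), (0.6, [0.41, 0.083]), (0.4, [0.438, 0.06]), (0.2, [0.469, 0.042]), (0.1, [0.486, 0.036]), (0.05, [0.495, 0.033]), (0, [0.504, 0.031])] [0.509 0.031]
0.2 [0.345 0.144] [(0.8, [0.372, 0.099]), (0.6, [0.397, 0.067]), (0.4, [0.428, 0.042]), (0.2, [0.464, 0.023]), (0.1, [0.482, 0.016]), (0.05, [0.492, 0.013]), (0, [0.502, 0.011])] [0.507 0.011]
[[251.9 304.2]
 [295.  235.5]
 [205.7 226.1]]
```

Request:
move_arm(moves=[-0.164, 0.29, 0, 0, 0, -0.164, 0.29, 0, 0, 0, -0.164, 0.29, 0, 0, 0, -0.164, 0.29, 0, 0, 0, -0.164, 0.29, 0, 0, 0, -0.164, 0.29, 0, 0, 0, -0.164, 0.29, 0, 0, 0, -0.164, 0.29, 0, 0, 0, -0.164, 0.29, 0, 0, 0, -0.164, 0.29, 0, 0, 0, -0.164, 0.29, 0, 0, 0, -0.164, 0.29, 0, 0, 0])

```text
clock: 26.32
tcp_pos: [0.3636, 0.1598, 0.1876]
orientation: [-0.011, 0.747, 0.664, -0.011]
wrist_force: [-0.3, -0.8, 0.4]
finger_gap: 0.0
grip_force: 0.0
```

Request:
move_arm(moves=[0, 0, 0, 0, 0, 0, 0, 0, 0, 0])

```text
clock: 26.48
tcp_pos: [0.3638, 0.1589, 0.1875]
orientation: [-0.011, 0.748, 0.663, -0.011]
wrist_force: [0.2, 0.0, -0.1]
finger_gap: -0.0
grip_force: 0.0
```

Request:
move_arm(moves=[0, 0, -0.03, 0, 0, 0, 0, -0.06, 0, 0, 0, 0, -0.09, 0, 0, 0, 0, -0.12, 0, 0, 0, 0, -0.14, 0, 0, 0, 0, -0.14, 0, 0])

```text
clock: 26.98
tcp_pos: [0.3603, 0.1582, 0.0443]
orientation: [-0.013, 0.748, 0.663, -0.014]
wrist_force: [-0.8, -0.1, 0.2]
finger_gap: -0.0001
grip_force: 0.0
```

Request:
move_arm(moves=[0.012, -0.025, 0, 0, 0, 0.024, -0.048, 0, 0, 0, 0.035, -0.063, 0, 0, 0, 0.046, -0.076, 0, 0, 0, 0.06, -0.088, 0, 0, 0, 0.074, -0.099, 0, 0, 0, 0.09, -0.109, 0, 0, 0, 0.105, -0.117, 0, 0, 0, 0.112, -0.12, 0, 0, 0, 0.118, -0.122, 0, 0, 0, 0.122, -0.123, 0, 0, 0])

```text
clock: 27.9
tcp_pos: [0.4859, 0.036, 0.0484]
orientation: [-0.011, 0.748, 0.664, -0.011]
wrist_force: [-1.8, -1.1, 3.5]
finger_gap: -0.0001
grip_force: 1.6
```

Now push it over the catch in small steps.

Request:
move_arm(moves=[0.004, -0.001, 0, 0, 0, 0.008, -0.003, 0, 0, 0, 0.012, -0.004, 0, 0, 0, 0.015, -0.005, 0, 0, 0, 0.018, -0.005, 0, 0, 0, 0.02, -0.005, 0, 0, 0, 0.02, -0.005, 0, 0, 0])

```text
clock: 28.48
tcp_pos: [0.4996, 0.0329, 0.0477]
orientation: [-0.015, 0.747, 0.664, -0.014]
wrist_force: [-15.1, 1.4, 19.2]
finger_gap: 0.0001
grip_force: 11.8
```

Run:
```python
from h import *
S=shot('side','side10.png');T=shot('top','top10.png')
a=cv2.resize(cv2.imread('pics/top10.png')[170:270,170:330],(400,250),interpolation=cv2.INTER_CUBIC)
b=cv2.resize(cv2.imread('pics/side10.png')[190:330,200:360],(400,350),interpolation=cv2.INTER_CUBIC)
o=np.zeros((350,800,3),np.uint8);o[:250,:400]=a;o[:,400:]=b
cv2.imwrite('pics/m10.png',o)
```

```text
(no output)
```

View pics/m10.png

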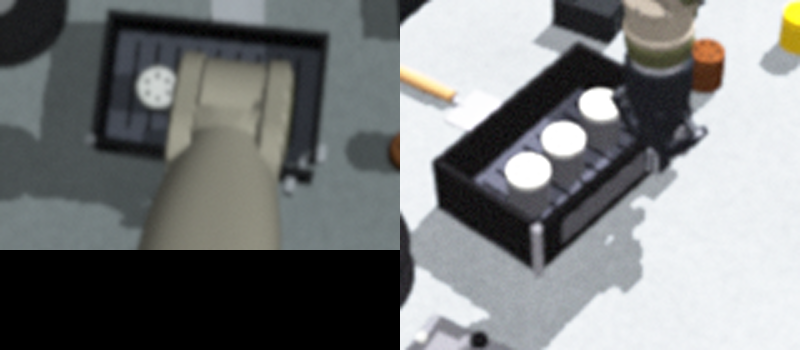

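The door is nearly shut: free edge around top crop (300,175), with the catch boss at (320,152). I'll push a little further.

Request:
move_arm(moves=[0.003, 0, 0, 0, 0, 0.005, 0, 0, 0, 0, 0.005, 0, 0, 0, 0, 0.005, 0, 0, 0, 0])

```text
clock: 28.92
tcp_pos: [0.5075, 0.0319, 0.0481]
orientation: [-0.012, 0.747, 0.664, -0.012]
wrist_force: [0.3, -2.3, 5.1]
finger_gap: 0.0004
grip_force: 2.2
```

Run:
```python
from h import *
print(env.get_state()['tcp_pos'])
C=np.array([.610,.069]);a=-.088;R=np.array([[np.cos(a),-np.sin(a)],[np.sin(a),np.cos(a)]])
def P(t,r,off): return [*(C+R@(np.array([-.0815,.133])+r*np.array([-np.sin(t),-np.cos(t)])+off*np.array([-np.cos(t),np.sin(t)]))),.078]
T=shot('top','top11.png')
for t in(0,.05,.1): print(t,proj(T,[P(t,.262,0.006),P(t,.262,-.006)]).tolist())
u0,v0=265,215
im=cv2.resize(cv2.imread('pics/top11.png')[v0:v0+45,u0:u0+60],(0,0),fx=8,fy=8,interpolation=cv2.INTER_CUBIC)
for t,col in((0,(0,255,0)),(.06,(0,0,255))):
    q=proj(T,[P(t,.262,0.006),P(t,.2,.006)]);q=((q-[u0,v0])*8+4).astype(int)
    cv2.line(im,tuple(map(int,q[0])),tuple(map(int,q[1])),col,1)
cv2.imwrite('pics/m11.png',im)
```

```text
[0.50746486 0.03191365 0.04809208]
0 [[294.9, 237.4], [295.3, 233.3]]
0.05 [[294.3, 241.8], [294.9, 237.8]]
0.1 [[293.4, 246.2], [294.2, 242.2]]
```

View pics/m11.png

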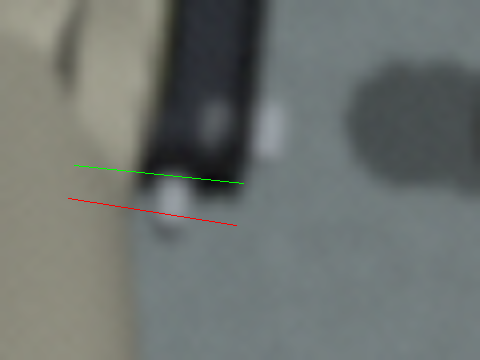

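Request:
move_arm(moves=[0.002, 0, 0, 0, 0, 0.004, 0, 0, 0, 0, 0.004, 0, 0, 0, 0, 0.004, 0, 0, 0, 0])

```text
clock: 29.3
tcp_pos: [0.5085, 0.032, 0.0476]
orientation: [-0.014, 0.747, 0.664, -0.015]
wrist_force: [-14.4, -1.5, 16.9]
finger_gap: 0.0003
grip_force: 10.9
```

Snapped through (force fell to ~0), then a hard stop at x = 0.5085, which means it is on the catch. Retreating to check with a clear view.

Request:
move_arm(moves=[-0.03, 0, 0, 0, 0, -0.06, 0, 0, 0, 0, -0.07, 0, 0.04, 0, 0, -0.07, 0, 0.08, 0, 0, -0.07, 0, 0.12, 0, 0, -0.07, 0.12, 0.15, 0, 0, -0.07, 0.28, 0.15, 0, 0, -0.07, 0.335, 0.15, 0, 0, -0.07, 0.335, 0.15, 0, 0, -0.07, 0.335, 0.15, 0, 0, -0.07, 0.335, 0.15, 0, 0, -0.07, 0.335, 0.15, 0, 0])

```text
clock: 30.3
tcp_pos: [0.4431, 0.3238, 0.1945]
orientation: [-0.011, 0.747, 0.664, -0.011]
wrist_force: [1.0, 0.1, 1.0]
finger_gap: 0.0
grip_force: 0.0
```

Run:
```python
from h import *
print(env.get_state()['tcp_pos'])
T=shot('top','top12.png');S=shot('side','side12.png')
for r in pots(T,.064): print(*r)
a=cv2.resize(cv2.imread('pics/top12.png')[170:270,170:330],(400,250),interpolation=cv2.INTER_CUBIC)
b=cv2.resize(cv2.imread('pics/side12.png')[190:350,200:360],(400,400),interpolation=cv2.INTER_CUBIC)
o=np.zeros((400,800,3),np.uint8);o[:250,:400]=a;o[:,400:]=b
cv2.imwrite('pics/m12.png',o)
```

```text
[0.44306285 0.32380835 0.19450213]
[254.2 206.6] 192 [0.6033 0.0694]
[278.9 208.8] 186 [ 0.5976 -0.004 ]
```

View pics/m12.png

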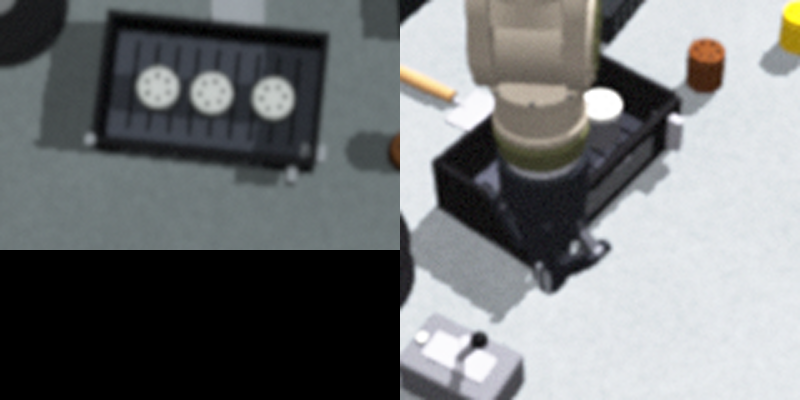

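The door is flush on the bay front, all three pots are in place, and the toggle is still OFF. Switching on now.

Request:
move_arm(moves=[-0.005, 0.043, 0, 0, 0, -0.005, 0.043, -0.03, 0, 0, -0.005, 0.043, -0.06, 0, 0, -0.005, 0.043, -0.09, 0, 0, -0.005, 0.043, -0.101, 0, 0, -0.005, 0.043, -0.101, 0, 0])

```text
clock: 30.9
tcp_pos: [0.4364, 0.3628, 0.0903]
orientation: [-0.012, 0.747, 0.664, -0.014]
wrist_force: [0.2, -0.1, 0.2]
finger_gap: 0.0
grip_force: 0.0
```

Request:
move_arm(moves=[0.02, 0.001, 0, 0, 0, 0.035, 0.002, 0, 0, 0, 0.045, 0.002, 0, 0, 0, 0.055, 0.003, 0, 0, 0, 0.065, 0.003, 0, 0, 0, 0.075, 0.004, 0, 0, 0, 0.08, 0.004, 0, 0, 0, 0.08, 0.004, 0, 0, 0, 0.07, 0.004, 0.04, 0, 0, 0.06, 0.004, 0.08, 0, 0, 0.03, 0, 0.12, 0, 0, 0, -0.02, 0.15, 0, 0])

```text
clock: 31.9
tcp_pos: [0.4478, 0.3507, 0.2376]
orientation: [-0.011, 0.747, 0.664, -0.009]
wrist_force: [0.7, 0.4, 1.1]
finger_gap: -0.0001
grip_force: 0.0
```

Request:
move_arm(moves=[0, -0.04, 0.03, 0, 0, 0, -0.08, 0.05, 0, 0, 0, -0.1, 0.05, 0, 0, 0, -0.1, 0.05, 0, 0])

```text
clock: 32.23
tcp_pos: [0.4476, 0.246, 0.2883]
orientation: [-0.01, 0.749, 0.663, -0.009]
wrist_force: [0.7, 0.5, -0.1]
finger_gap: 0.0001
grip_force: 0.0
```

Run:
```python
from h import *
T=shot('top','top13.png');S=shot('side','side13.png')
a=cv2.resize(cv2.imread('pics/top13.png')[170:270,130:330],(400,200),interpolation=cv2.INTER_CUBIC)
b=cv2.resize(cv2.imread('pics/side13.png')[190:370,190:370],(400,400),interpolation=cv2.INTER_CUBIC)
o=np.zeros((400,800,3),np.uint8);o[:200,:400]=a;o[:,400:]=b
cv2.imwrite('pics/m13.png',o)
```

```text
(no output)
```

View pics/m13.png

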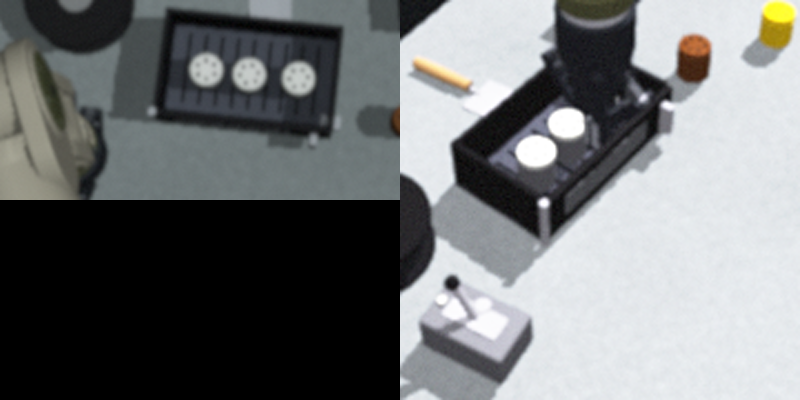

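The toggle now leans to the boss (ball at (452,283), ON), the door is shut, the three pots are in the bay, and the arm is clear.

```bash
python3 -c "
from workcell import env
print(env.hand_in())"
```

```text
the job is handed in; nothing more can be done
None
```

The job is handed in after about 32 s of the 208 s allowed; no verdict came back, but camera and force checks showed the dryer off, then the three pots I found upright in the bay with their lids home, the door shut on its catch, and the dryer on again.

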